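# Shim the rocking corner of the capping jig

## Robot

A 6-joint arm with a two-finger parallel gripper is mounted at the origin on a cart in front of the work surface, level with it; the furniture and walls round the work are solid. World frame = base frame: x ahead of the robot, y to its left, z up, the work surface at z = 0. Lengths are in m, angles in rad, forces in N, time in s.
With the tool pointing down it reaches from about 0.275 to 0.725 m from the base axis. Payload 15.9 kg.
Tool frame: the origin (TCP) lies midway between the tips of the shut fingers; the grasp point (between the pads) lies 19 mm behind it (r.tcp_to_grasp is the z of the grasp point in the tool frame, in m); z points along the fingers, y is the line along which they close (so a half turn about z gives the same grasp; the last joint's range is limited). The gripper opens to 85 mm and grips with 20 to 120 N. Pads are 22 mm wide; open, the fingers measure 114 mm over their backs; the gripper's body (76 mm by 85 mm) begins 54 mm behind the grasp point. The pads swing forward as they close: fully open they stand 13 mm farther back than shut.
Start: joints at [-1.153, 0.213, -0.034, 1.323, 0, 1.571], TCP at [0.203, -0.457, 0.231] pointing down, gripper open.
Joint ranges: [-2.98, 2.98], [-0.74, 1.72], [-1.14, 1.35], [-2.1, 2.04], [-1.57, 1.44], [-3.14, 3.14]. Speed limits (rad/s): [1.89, 1.89, 2.39, 2.57, 3.14, 3.14].

## Interface

Orientations are given as a unit quaternion [x, y, z, w].
In Python, from plant import r gives the robot as it stands. The module is installed in compiled form; this text tells all that it offers.
- The arm moves only by the tool servo_tool, never from a script. Its argument "rows" is text: rows parted by semicolons, each of 6 numbers parted by spaces: the shift along the tool's x, y, z in m, then the turn, a rotation vector about the tool's x, y, z in degrees. A call has 1 to 20 rows; each row is the pose to reach, as a shift and turn from the pose commanded when the call began, along the tool's axes at that moment; what a row does not reach only later rows make up. A row lasts 1/12 s, in which the tool goes at most 41.7 mm and 7.16 degrees, less where a joint would pass 70% of its speed; a pose out of reach is approached as far as the arm can. A call with a gripper value outside its range is refused whole. "jaw" is the opening in per cent of the stroke, from 0 (shut) to 100 (fully open), set as the call begins (left out, the last holds). The fingers move at their own pace and stop on an object; "force" is the grip in N (left out, the last holds). Time passes only in rows, so rows that repeat a pose let the fingers close. It gives the time, the measured TCP pose, the force, the opening and the grip force at its end, in the units of the state.
- r.observe(): the state, without advancing time (a new reading comes with each control period).
- r.capture(name): name is "scene" or "top" or "wrist"; returns a dict with "pixels" (400x640x3 uint8, blue, green, red), "depth" (400x640 float32, m along the optical axis (not along the pixel's ray), 0 where there is no reading), "camera_matrix" (3x3 intrinsics, pixels), "k1" (the pictures are not rectified: a ray, as slopes to the right and down, at radius r is drawn at 1 + k1 r^2 times it, then the intrinsics apply), "world_from_camera" (4x4, takes a point from camera to world coordinates); the wrist camera has in their place "hand_eye" (4x4, takes a point from camera to tool coordinates, whose origin is the TCP and whose axes are the flange's). Camera axes: x right, y down, z forward; pixel columns grow to the right and rows downward; lengths in m; the calibration is good to about 2 mm. A picture is of the moment at which its call begins: read the wrist's pose just before it.
- r.close_job(): hands the job in; it is judged then, once.
The state is a dict: "t": time; "q": joint angles; "joint_velocities": joint speeds; "tau": joint torques, N m; "eef_pos": TCP position; "ee_rot": TCP orientation; "ft_force": force on the tool from outside, world axes, zero at the start; "moment": the same for the moment, N m; "gripper_width": finger opening in m; "grip_force": force on a finger pad.
Only numpy, scipy, OpenCV 4.12 (cv2) and the standard library are available. Lean on these libraries where they do the work, as an engineer would, in place of code of your own. Each camera call takes 0.05 s, during which the arm holds its last target. There are 200 camera calls.

## Task

The top plate of the capping jig rocks on one of its four corner feet. With the fingertips, press down on the plate's corner bolt heads, one after another, until you find the corner that gives, and then press the steel shim that sticks out beside that corner down flat. Leave the other three shims standing, lift nothing, and leave the cap and the tools lying where they are.

Things in the scene. Friction and masses are not known exactly. Their poses are not given: they have to be found in the camera images.
- bed: grey steel bed of the capping jig, 170 (its x) x 360 (its y) x 6 mm, fixed to the bench; origin at the centre of its underside on the bench top, x away from the robot, y to the left, yaw up to 0.2 rad. Four low upright tabs on it keep the plate from sliding (about 2 mm play).
- plate: loose aluminium top plate, 150 (x) x 206 (y) x 8 mm, about 0.7 kg, lying level on four look-alike feet hidden under its corners; origin at the centre of its underside, 26 mm above the bench, axes as the bed's. In its middle a low ring (8 mm high, 100 mm across) holds a bottle cap. Three feet are firm; one, at any corner, is slack: pressed over it with 4 to 5 N, that corner goes down 4 mm to a stop, and it springs back when let go. Firm corners move less than 1 mm.
- corner_1 (a point): top centre of the far left corner bolt head (20 mm across, 5 mm high, fixed to the plate, straight over that corner's foot); 39 mm above the bench when level. Press here, straight down.
- corner_2 (a point): top centre of the far right corner bolt head (20 mm across, 5 mm high, fixed to the plate, straight over that corner's foot); 39 mm above the bench when level. Press here, straight down.
- corner_3 (a point): top centre of the near right corner bolt head (20 mm across, 5 mm high, fixed to the plate, straight over that corner's foot); 39 mm above the bench when level. Press here, straight down.
- corner_4 (a point): top centre of the near left corner bolt head (20 mm across, 5 mm high, fixed to the plate, straight over that corner's foot); 39 mm above the bench when level. Press here, straight down.
- shim_1 (a joint): hinge of the shim at the far left corner (the corner of corner_1): a steel tongue 24 mm wide and 5 mm thick that sticks out 48 mm past its hinge pin from under the plate's end, to the left (+y) of the bed. 0 = standing up at 0.5 rad, 0.5 = pressed flat (level, at its stop); starts at 0 to 0.06. The hinge is stiff (about 4 N on the pad) and stays where it is left.
- shim_1_pad (a point): middle of the upper face of that tongue's outer part, where a fingertip presses it, 34 mm out from the hinge pin; about 41 mm above the bench when standing, 25.5 mm when flat, moving 4 mm outwards (away from the plate) on the way. It lies about 45 mm outside the plate's end; two bracket cheeks 30 mm high stand at the hinge between them.
- shim_2 (a joint): hinge of the shim at the far right corner (the corner of corner_2): a steel tongue 24 mm wide and 5 mm thick that sticks out 48 mm past its hinge pin from under the plate's end, to the right (-y) of the bed. 0 = standing up at 0.5 rad, 0.5 = pressed flat (level, at its stop); starts at 0 to 0.06. The hinge is stiff (about 4 N on the pad) and stays where it is left.
- shim_2_pad (a point): middle of the upper face of that tongue's outer part, where a fingertip presses it, 34 mm out from the hinge pin; about 41 mm above the bench when standing, 25.5 mm when flat, moving 4 mm outwards (away from the plate) on the way. It lies about 45 mm outside the plate's end; two bracket cheeks 30 mm high stand at the hinge between them.
- shim_3 (a joint): hinge of the shim at the near right corner (the corner of corner_3): a steel tongue 24 mm wide and 5 mm thick that sticks out 48 mm past its hinge pin from under the plate's end, to the right (-y) of the bed. 0 = standing up at 0.5 rad, 0.5 = pressed flat (level, at its stop); starts at 0 to 0.06. The hinge is stiff (about 4 N on the pad) and stays where it is left.
- shim_3_pad (a point): middle of the upper face of that tongue's outer part, where a fingertip presses it, 34 mm out from the hinge pin; about 41 mm above the bench when standing, 25.5 mm when flat, moving 4 mm outwards (away from the plate) on the way. It lies about 45 mm outside the plate's end; two bracket cheeks 30 mm high stand at the hinge between them.
- shim_4 (a joint): hinge of the shim at the near left corner (the corner of corner_4): a steel tongue 24 mm wide and 5 mm thick that sticks out 48 mm past its hinge pin from under the plate's end, to the left (+y) of the bed. 0 = standing up at 0.5 rad, 0.5 = pressed flat (level, at its stop); starts at 0 to 0.06. The hinge is stiff (about 4 N on the pad) and stays where it is left.
- shim_4_pad (a point): middle of the upper face of that tongue's outer part, where a fingertip presses it, 34 mm out from the hinge pin; about 41 mm above the bench when standing, 25.5 mm when flat, moving 4 mm outwards (away from the plate) on the way. It lies about 45 mm outside the plate's end; two bracket cheeks 30 mm high stand at the hinge between them.
- cap: blue plastic bottle cap, 80 mm across, 23 mm high, lying loose in the ring on the plate; origin at the centre of its underside, z up. Leave it there.
- spanner: open spanner, 25 x 147 x 5 mm, lying loose in front of the bed; origin at the centre of its underside. Leave it.
- brush: green cleaning brush, 18 x 150 x 26 mm, lying loose to the left of the bed; origin at the centre of its underside. Leave it.
- counter: round hand tally counter, 54 x 55 x 19 mm, lying loose to the right of the bed; origin at the centre of its underside. Leave it.

How it is judged:
On the way, in this order (a step that is already met when the one before it is completed fails the run):
1. the fingers press the slack corner of the plate down by more than 2.5 mm (foot_d is the slack foot, wherever it stands) (((horizontal distance between foot_d_c0 and corner_1 below 0.03 m and z of corner_1 in the frame of bed below 0.0365 m and contact force between the fingers and plate above 1 N) or (horizontal distance between foot_d_c0 and corner_2 below 0.03 m and z of corner_2 in the frame of bed below 0.0365 m and contact force between the fingers and plate above 1 N) or (horizontal distance between foot_d_c0 and corner_3 below 0.03 m and z of corner_3 in the frame of bed below 0.0365 m and contact force between the fingers and plate above 1 N) or (horizontal distance between foot_d_c0 and corner_4 below 0.03 m and z of corner_4 in the frame of bed below 0.0365 m and contact force between the fingers and plate above 1 N))), for 0.05 s.
2. the shim at that corner is pressed flat (((horizontal distance between foot_d_c0 and corner_1 below 0.03 m and value of joint shim_1 above 0.44 rad) or (horizontal distance between foot_d_c0 and corner_2 below 0.03 m and value of joint shim_2 above 0.44 rad) or (horizontal distance between foot_d_c0 and corner_3 below 0.03 m and value of joint shim_3 above 0.44 rad) or (horizontal distance between foot_d_c0 and corner_4 below 0.03 m and value of joint shim_4 above 0.44 rad))), for 0.1 s.
At the end, for the whole second after the job is handed in: the shim at the corner that gave is flat (joint above 0.44 of 0.5 rad), the other three still stand (below 0.2), the plate lies level and at rest on its feet within 3 mm, and the cap lies in its ring (((horizontal distance between foot_d_c0 and corner_1 below 0.03 m and value of joint shim_1 above 0.44 rad and value of joint each of shim_2, shim_3, shim_4 below 0.2 rad) or (horizontal distance between foot_d_c0 and corner_2 below 0.03 m and value of joint shim_2 above 0.44 rad and value of joint each of shim_1, shim_3, shim_4 below 0.2 rad) or (horizontal distance between foot_d_c0 and corner_3 below 0.03 m and value of joint shim_3 above 0.44 rad and value of joint each of shim_1, shim_2, shim_4 below 0.2 rad) or (horizontal distance between foot_d_c0 and corner_4 below 0.03 m and value of joint shim_4 above 0.44 rad and value of joint each of shim_1, shim_2, shim_3 below 0.2 rad)) and z of plate in the frame of bed between 0.023 and 0.029 m and angle between the z axis of plate and the z axis of bed, either way round below 0.03 rad and linear speed of plate below 0.02 m/s and horizontal distance between cap and plate below 0.012 m); the robot touches nothing.
It fails at once if the shim of a firm corner is pressed down (beyond 0.25 rad) ((not (horizontal distance between foot_d_c0 and corner_1 below 0.03 m) and value of joint shim_1 above 0.25 rad) or (not (horizontal distance between foot_d_c0 and corner_2 below 0.03 m) and value of joint shim_2 above 0.25 rad) or (not (horizontal distance between foot_d_c0 and corner_3 below 0.03 m) and value of joint shim_3 above 0.25 rad) or (not (horizontal distance between foot_d_c0 and corner_4 below 0.03 m) and value of joint shim_4 above 0.25 rad)).
It fails at once if the plate is lifted (z of plate in the frame of bed above 0.036 m).
It fails at once if the cap is taken out of its ring (z of cap in the frame of plate above 0.022 m).
It fails at once if the spanner, brush or counter is moved by more than 30 mm (distance of any of spanner, brush, counter from where it was at the start of the episode above 0.03 m).
It also fails if it takes over 51 s, if anything falls off the work surface, if the arm or the gripper's body presses on something with over 40 N, if the wrist force passes 120 N, or if a joint passes its speed limit or range.

## Working session

There is one attempt and no reset: what is moved stays moved. The work goes in short steps, Python scripts to look and compute and a tool call to move; the robot and the scene stay as the last step left them, time stands still between calls to the robot, and variables do not carry over. Pictures are saved under pics/ and viewed, at most 10 in all, crops included, and the job is handed in when it is done.

Besides the shell and the picture viewer there is one more tool, called as a command line: name --argument value ..., lists and objects as JSON in quotes. servo_tool: Moves the arm, as the interface text tells. Its arguments: {"type":"object","properties":{"rows":{"type":"string"},"jaw":{"type":"number"},"force":{"type":"number"}},"required":["rows"]}

```bash
mkdir -p pics; cat > h.py <<'E'
import numpy as np, cv2
from plant import r
def world(c,u,v,T=None,z=None):
    K=c["camera_matrix"];k=c["k1"]
    d=np.array([(u-K[0,2])/K[0,0],(v-K[1,2])/K[1,1]]);s=d.copy()
    for _ in range(20): s=d/(1+k*(s@s))
    T=c["world_from_camera"] if T is None else T
    ray=np.array([*s,1.])
    if z is None:
        p=c["depth"][int(round(v)),int(round(u))]*ray
    else:
        w=T[:3,:3]@ray; p=ray*(z-T[2,3])/w[2]
    return T[:3,:3]@p+T[:3,3]
E
python3 - <<'E'
from h import *
for n in("top","scene"):
    c=r.capture(n);cv2.imwrite(f"pics/{n}.png",c["pixels"]);np.save(f"{n}.npy",c,allow_pickle=True)
o=r.observe();print(o)
E
```

```text
{'t': 0.1, 'q': array([-1.15304019e+00,  2.13313966e-01, -3.49557556e-02,  1.32349133e+00,
        6.99880587e-06,  1.57078817e+00]), 'joint_velocities': array([-4.95794295e-05, -2.69409043e-04,  1.45748759e-03,  1.22858439e-03,
       -1.00053519e-03, -2.86316708e-04]), 'tau': array([-4.33346249e-04, -6.87247038e+01,  4.87804985e+01,  1.22301711e-02,
       -7.31987552e-05,  1.37209275e-05]), 'eef_pos': array([ 0.20274101, -0.4567379 ,  0.23087825]), 'ee_rot': array([ 9.78263218e-01,  2.07366449e-01, -9.65982278e-05, -4.72602147e-04]), 'ft_force': array([-0.85832121, -0.48526744,  0.00291783]), 'moment': array([ 0.03126266, -0.02860956, -0.00933299]), 'grip_force': 0.0, 'gripper_width': 0.08547746153902581}
```

View pics/top.png

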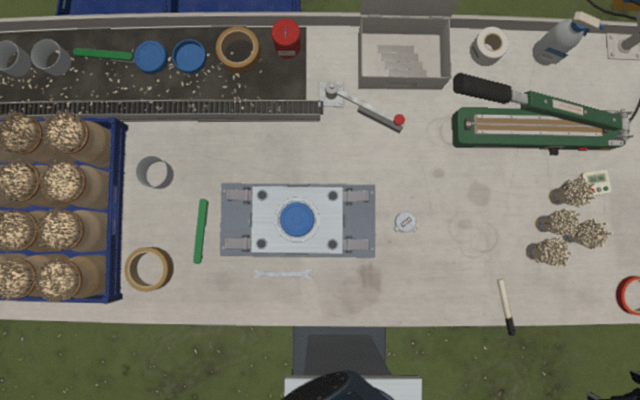

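The top view shows the plate around (297,220), with bolts near (262,196), (333,196), (333,244) and (262,244). I'll enlarge that area.

```bash
python3 - <<'E'
from h import *
c=np.load("top.npy",allow_pickle=True).item()
cv2.imwrite("pics/topc.png",cv2.resize(c["pixels"][170:270,210:385],None,fx=4.5,fy=4.5,interpolation=cv2.INTER_CUBIC))
for u,v in((262,196),(333,196),(333,244),(262,244)): print(world(c,u,v),world(c,u,v,z=.039))
E
```

```text
[0.56698416 0.21026201 0.03818804] [0.56690687 0.21016139 0.039     ]
[0.56865989 0.04977013 0.03433519] [0.56820989 0.04992286 0.039     ]
[0.46024888 0.04921464 0.03755135] [0.46026202 0.04926301 0.039     ]
[0.45885522 0.20844652 0.03859187] [0.45885948 0.20839665 0.039     ]
```

View pics/topc.png

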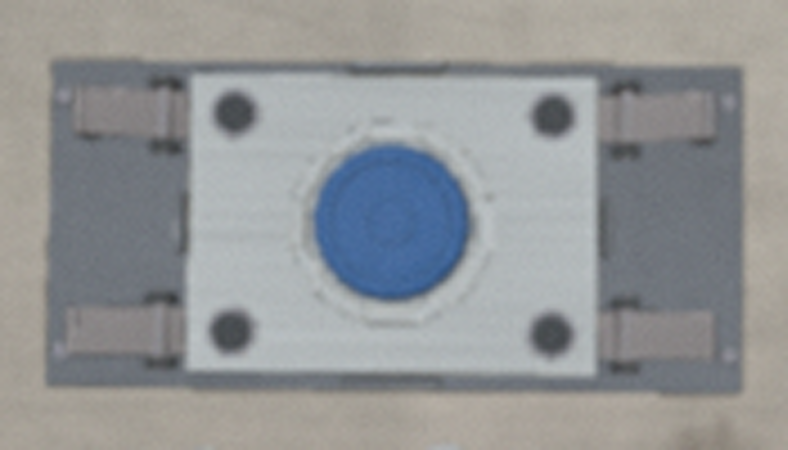

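Enlarged crop: bolts at (235,112), (553,115), (551,335) and (231,332). The shims lie along the same rows as the bolts.

```bash
cat >> h.py <<'E'
from scipy.spatial.transform import Rotation as Ro
def shift(p,yaw=None):
    o=r.observe();R=Ro.from_quat(o["ee_rot"])
    s=R.inv().apply(np.array(p)-o["eef_pos"]);out=[np.round(s,4)]
    if yaw is not None:
        G=Ro.from_euler("z",yaw)*Ro.from_quat([1,0,0,0])
        out.append(np.round((R.inv()*G).as_rotvec(degrees=True),2))
    return out
E
python3 - <<'E'
from h import *
c=np.load("top.npy",allow_pickle=True).item()
px=[(235,112),(553,115),(551,335),(231,332)]
B=np.array([world(c,210+(u+.5)/4.5-.5,170+(v+.5)/4.5-.5,z=.039) for u,v in px])
print(B.round(4)); C=B.mean(0)
ey=(B[0]+B[3]-B[1]-B[2]);yaw=np.arctan2(-ey[0],ey[1])
ex=(B[0]+B[1]-B[2]-B[3]);print(C,yaw,np.arctan2(ex[1],ex[0]),np.linalg.norm(ey)/2,np.linalg.norm(ex)/2)
yaw=(yaw+np.arctan2(ex[1],ex[0]))/2
np.save("bolts.npy",B)
x=np.array([np.cos(yaw),np.sin(yaw),0]);y=np.array([-x[1],x[0],0])
# pads: seen outer-part positions
for n,(u,v) in enumerate([(92,111),(697,117),(697,335),(82,329)]):
    p=world(c,210+(u+.5)/4.5-.5,170+(v+.5)/4.5-.5,z=.045); print(n+1,p,(p-C)@x,(p-C)@y, world(c,210+u/4.5,170+v/4.5)[2])
print(yaw,shift([*B[2][:2],.11],0))
E
```

```text
[[0.5703 0.2106 0.039 ]
 [0.5701 0.0511 0.039 ]
 [0.4601 0.0514 0.039 ]
 [0.4602 0.2108 0.039 ]]
[0.51517954 0.13095667 0.039     ] -0.0009392595814774689 -0.0023081304598638456 0.15947394968475528 0.1100347222370749
1 [0.56967209 0.28152476 0.045     ] 0.054247996307547716 0.1506563723923585 0.04651337080995632
2 [ 0.56911449 -0.0205757   0.045     ] 0.054180914712805804 -0.1514445934948126 0.04008549970788744
3 [ 0.46071647 -0.0207461   0.045     ] -0.054216678794344546 -0.15179100656266456 0.046612820749167616
4 [0.46098767 0.28422914 0.045     ] -0.054440672438136176 0.15318427840745538 0.04174820917484623
-0.0016236950206706573 [array([ 0.4414, -0.3599,  0.1212]), array([-5.000e-02,  1.000e-02,  2.394e+01])]
```

servo_tool --rows "0.03 -0.025 0 0 0 2;0.06 -0.05 0.005 0 0 4;0.09 -0.075 0.01 0 0 6;0.12 -0.1 0.02 0 0 8;0.15 -0.125 0.03 0 0 10;0.18 -0.15 0.04 0 0 12;0.21 -0.175 0.05 0 0 14;0.24 -0.2 0.06 0 0 16;0.27 -0.222 0.07 0 0 18;0.3 -0.245 0.08 0 0 20;0.33 -0.27 0.09 0 0 22;0.36 -0.295 0.1 0 0 23;0.39 -0.32 0.11 0 0 23.9;0.42 -0.34 0.118 0 0 23.9;0.44 -0.36 0.121 0 0 23.9;0.4414 -0.36 0.121 0 0 23.9;0.4414 -0.36 0.121 0 0 23.9;0.4414 -0.36 0.121 0 0 23.9" --jaw 0

```text
t: 1.6
eef_pos: [0.4607, 0.0228, 0.1104]
ee_rot: [1.0, 0.017, -0.001, -0.011]
ft_force: [0.6, -0.6, -0.3]
gripper_width: 0.0
grip_force: 0.0
```

```bash
python3 - <<'E'
from h import *
B=np.load("bolts.npy");o=r.observe();print(o["t"],o["eef_pos"],o["ft_force"],o["gripper_width"],shift([*B[2][:2],.042],0))
c=r.capture("wrist");cv2.imwrite("pics/w1.png",c["pixels"])
E
```

```text
1.6 [0.46073872 0.02280328 0.11043988] [ 0.61854    -0.61653967 -0.34134545] 4.439701694206333e-05 [array([ 0.0004, -0.027 ,  0.0691]), array([-1.3 ,  0.07,  2.  ])]
```

View pics/w1.png

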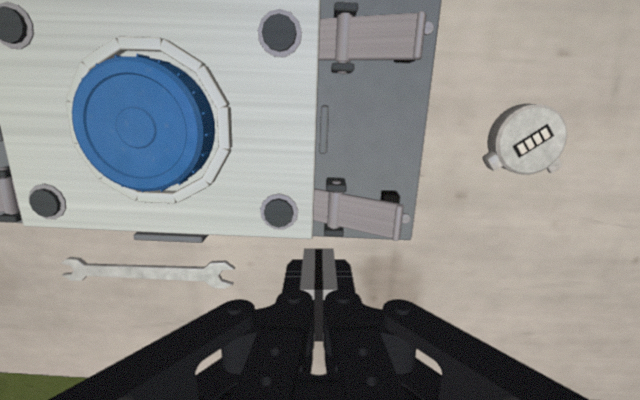

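The wrist view shows the corner-3 bolt at (279,211), and the arm was still settling. I'll let it settle and then correct.

servo_tool --rows "0 0 0 0 0 0;0 0 0 0 0 0;0 0 0 0 0 0;0 0 0 0 0 0"

```text
t: 1.98
eef_pos: [0.4611, 0.0234, 0.1105]
ee_rot: [1.0, 0.018, -0.0, -0.012]
ft_force: [0.3, 0.1, 0.6]
gripper_width: -0.0001
grip_force: 0.0
```

```bash
python3 - <<'E'
from h import *
B=np.load("bolts.npy");o=r.observe();print(o["t"],o["eef_pos"],o["ft_force"],shift([*B[2][:2],.042],0))
c=r.capture("wrist");R=Ro.from_quat(o["ee_rot"]).as_matrix();T=np.eye(4);T[:3,:3]=R;T[:3,3]=o["eef_pos"];T=T@c["hand_eye"]
cv2.imwrite("pics/w2.png",c["pixels"]);
import pickle;pickle.dump((c,T),open("w2.pkl","wb"))
E
```

```text
1.9833 [0.46110374 0.02335864 0.11050227] [0.27528117 0.08383968 0.59063469] [array([ 0.    , -0.0265,  0.0691]), array([-1.32,  0.03,  2.06])]
```

View pics/w2.png

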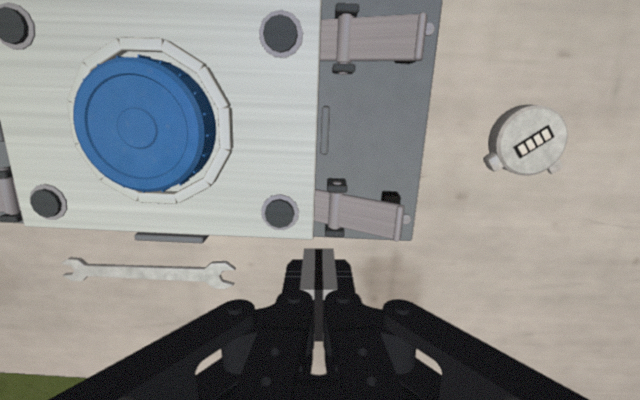

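Settled view: bolt 3 at (280,211), bolt 2 at (282,32), bolt 4 at (46,201), bolt 1 at (14,26).

```bash
python3 - <<'E'
from h import *
import pickle;c,T=pickle.load(open("w2.pkl","rb"))
for u,v in((14,26),(282,32),(280,211),(46,201)):print(world(c,u,v,T),world(c,u,v,T,z=.039))
E
```

```text
[0.57126345 0.20705671 0.03805968] [0.5711237  0.20624602 0.039     ]
[0.57180881 0.04916093 0.03806663] [0.57166772 0.04904284 0.039     ]
[0.46316842 0.05005464 0.03759566] [0.46366587 0.04987152 0.039     ]
[0.46359088 0.20881646 0.03860247] [0.46373157 0.2084696  0.039     ]
```

servo_tool --rows "0 -0.01 0 -0.5 0 1;0.001 -0.02 0.02 -1.3 0 2;0.001 -0.027 0.045 -1.3 0 2;0.001 -0.027 0.06 -1.3 0 2;0.001 -0.027 0.068 -1.3 0 2;0.001 -0.027 0.068 -1.3 0 2;0.001 -0.027 0.068 -1.3 0 2;0.001 -0.027 0.068 -1.3 0 2"

```text
t: 2.7
eef_pos: [0.4628, 0.0245, 0.0439]
ee_rot: [1.0, 0.019, -0.0, -0.012]
ft_force: [0.9, 0.3, 0.2]
gripper_width: -0.0001
grip_force: 0.0
```

servo_tool --rows "0 0 0.001 0 0 0;0 0 0.002 0 0 0;0 0 0.003 0 0 0;0 0 0.004 0 0 0;0 0 0.004 0 0 0;0 0 0.004 0 0 0"

```text
t: 3.2
eef_pos: [0.4621, 0.0246, 0.0389]
ee_rot: [1.0, 0.019, -0.001, -0.012]
ft_force: [0.0, -1.3, -0.4]
gripper_width: 0.0005
grip_force: 0.0
```

servo_tool --rows "0 0 -0.01 0 0 0;0 0 -0.03 0 0 0;0 0 -0.03 0 0 0"

```text
t: 3.45
eef_pos: [0.4636, 0.0239, 0.0715]
ee_rot: [1.0, 0.019, 0.001, -0.012]
ft_force: [0.6, -0.0, 0.8]
gripper_width: -0.0002
grip_force: 0.0
```

```bash
python3 - <<'E'
from h import *
o=r.observe()
for k,v in o.items(): print(k,np.round(v,4))
E
```

```text
t 3.45
q [ 0.0355  0.2339 -0.4287  0.9063  0.0236  3.1392]
joint_velocities [-0.0001  0.0226 -0.0381 -0.0744 -0.0027  0.0006]
tau [-1.71000e-02 -6.23715e+01  4.00807e+01  2.67180e+00  1.10800e-01
 -2.25000e-02]
eef_pos [0.4636 0.0239 0.0715]
ee_rot [ 9.998e-01  1.890e-02  7.000e-04 -1.180e-02]
ft_force [ 0.6389 -0.0085  0.8228]
moment [ 0.004  -0.0699  0.0166]
grip_force 0.0
gripper_width -0.0002
```

Joint 6 is at its limit, so I'll use a tool yaw of +90° instead.

```bash
python3 - <<'E'
from h import *
print(shift([.462,.0505,.075],np.pi/2))
E
```

```text
[array([-0.0006, -0.0267, -0.0028]), array([ -0.99,  -1.12, -87.82])]
```

servo_tool --rows "0 -0.002 -0.003 0 0 -7;0 -0.004 -0.003 -0.1 -0.1 -14;0 -0.006 -0.003 -0.2 -0.2 -21;0 -0.008 -0.003 -0.3 -0.3 -28;0 -0.01 -0.003 -0.4 -0.4 -35;0 -0.012 -0.003 -0.5 -0.5 -42;0 -0.015 -0.003 -0.6 -0.6 -49;0 -0.018 -0.003 -0.7 -0.7 -56;0 -0.02 -0.003 -0.8 -0.8 -63;0 -0.022 -0.003 -0.9 -0.9 -70;0 -0.025 -0.003 -1 -1 -77;0 -0.027 -0.003 -1 -1.1 -84;0 -0.027 -0.003 -1 -1.1 -87.8;0 -0.027 -0.003 -1 -1.1 -87.8;0 -0.027 -0.003 -1 -1.1 -87.8;0 -0.027 -0.003 -1 -1.1 -87.8"

```text
t: 4.78
eef_pos: [0.4612, 0.0507, 0.0725]
ee_rot: [0.708, 0.706, -0.001, -0.001]
ft_force: [-0.9, -0.1, 0.1]
gripper_width: 0.0001
grip_force: 0.0
```

```bash
python3 - <<'E'
from h import *
o=r.observe();print(o["eef_pos"],o["ft_force"],o["q"],shift([.462,.0505,.042],np.pi/2))
c=r.capture("wrist");cv2.imwrite("pics/w3.png",c["pixels"])
E
```

```text
[0.46118235 0.0507374  0.07252722] [-0.88127914 -0.14965414  0.08040931] [ 1.09313916e-01  2.36391590e-01 -4.22353541e-01  9.14836827e-01
  3.84189025e-04  1.68331085e+00] [array([-0.0002,  0.0009,  0.0305]), array([-0.16, -0.  , -0.18])]
```

View pics/w3.png

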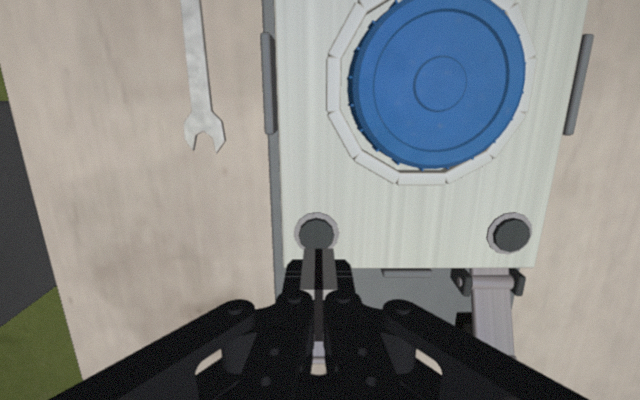

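The shut fingertips (318,250) are lined up with bolt 3 (316,232). Next I descend and press gently.

servo_tool --rows "0 0.001 0.015 0 0 0;0 0.001 0.027 0 0 0;0 0.001 0.032 0 0 0;0 0.001 0.033 0 0 0;0 0.001 0.034 0 0 0;0 0.001 0.034 0 0 0;0 0.001 0.034 0 0 0"

```text
t: 5.42
eef_pos: [0.4618, 0.0507, 0.039]
ee_rot: [0.708, 0.707, -0.001, -0.001]
ft_force: [-4.6, -0.7, 6.2]
gripper_width: 0.0001
grip_force: 3.1
```

servo_tool --rows "0 0 0.0005 0 0 0;0 0 0.001 0 0 0;0 0 0.0015 0 0 0;0 0 0.0015 0 0 0;0 0 0.0015 0 0 0"

```text
t: 5.83
eef_pos: [0.4619, 0.0507, 0.0388]
ee_rot: [0.708, 0.707, -0.001, -0.001]
ft_force: [-14.7, -1.9, 37.2]
gripper_width: -0.0
grip_force: 18.8
```

Corner 3 is firm. Next is corner 2.

servo_tool --rows "0 0 -0.01 0 0 0;0 0.02 -0.025 0 0 0;0 0.055 -0.025 0 0 0;0 0.09 -0.025 0 0 0;0 0.109 -0.02 0 0 0;0 0.109 -0.006 0 0 0;0 0.109 -0.003 0 0 0;0 0.109 -0.002 0 0 0;0 0.109 -0.001 0 0 0;0 0.109 -0.001 0 0 0;0 0.109 -0.001 0 0 0"

```text
t: 6.75
eef_pos: [0.5717, 0.0507, 0.039]
ee_rot: [0.708, 0.707, -0.0, -0.0]
ft_force: [3.4, -0.7, 3.8]
gripper_width: -0.0001
grip_force: 2.5
```

servo_tool --rows "0 0 0.0005 0 0 0;0 0 0.001 0 0 0;0 0 0.0015 0 0 0;0 0 0.0015 0 0 0;0 0 0.0015 0 0 0"

```text
t: 7.17
eef_pos: [0.5718, 0.0507, 0.0389]
ee_rot: [0.708, 0.707, 0.0, 0.0]
ft_force: [-6.2, -0.9, 27.0]
gripper_width: 0.0002
grip_force: 13.8
```

Corner 2 is firm. Next is corner 1.

servo_tool --rows "0 0 -0.012 0 0 0;0.01 0 -0.035 0 0 0;0.045 0 -0.038 0 0 0;0.08 0 -0.038 0 0 0;0.115 0 -0.038 0 0 0;0.145 0 -0.038 0 0 0;0.159 0 -0.03 0 0 0;0.159 0 -0.01 0 0 0;0.159 0 -0.004 0 0 0;0.159 0 -0.002 0 0 0;0.159 0 -0.001 0 0 0;0.159 0 -0.001 0 0 0;0.159 0 -0.001 0 0 0"

```text
t: 8.25
eef_pos: [0.5715, 0.2091, 0.0381]
ee_rot: [0.708, 0.707, -0.001, -0.001]
ft_force: [-1.1, -0.9, 3.5]
gripper_width: -0.0001
grip_force: 1.4
```

servo_tool --rows "0 0 0.0005 0 0 0;0 0 0.001 0 0 0;0 0 0.0015 0 0 0;0 0 0.0015 0 0 0;0 0 0.0015 0 0 0"

```text
t: 8.67
eef_pos: [0.5716, 0.2096, 0.036]
ee_rot: [0.707, 0.707, -0.001, -0.001]
ft_force: [1.1, -2.6, 4.9]
gripper_width: 0.0
grip_force: 2.3
```

Corner 1 gives. I'll press it on to its stop.

servo_tool --rows "0 0 0.0005 0 0 0;0 0 0.001 0 0 0;0 0 0.0015 0 0 0;0 0 0.002 0 0 0;0 0 0.002 0 0 0;0 0 0.002 0 0 0"

```text
t: 9.17
eef_pos: [0.5718, 0.2098, 0.035]
ee_rot: [0.707, 0.707, -0.0, -0.0]
ft_force: [-2.8, -5.5, 20.9]
gripper_width: -0.0
grip_force: 9.9
```

servo_tool --rows "0 0 -0.005 0 0 0;0 0 -0.015 0 0 0;0 0 -0.03 0 0 0;0 0 -0.03 0 0 0;0 0 -0.03 0 0 0"

```text
t: 9.58
eef_pos: [0.5716, 0.2101, 0.0644]
ee_rot: [0.707, 0.707, -0.0, -0.001]
ft_force: [-0.0, 0.0, 0.4]
gripper_width: -0.0
grip_force: 0.0
```

```bash
python3 - <<'E'
from h import *
o=r.observe();print(o["eef_pos"],o["ft_force"],shift([.571,.279,.06],np.pi/2))
E
```

```text
[0.57156725 0.21012428 0.06437056] [-0.01414999  0.01458247  0.38858458] [array([ 0.0689, -0.0006,  0.0044]), array([-0.11, -0.05, -0.01])]
```

Corner 1 went down 4 mm to its stop (21 N), so I press shim 1.

servo_tool --rows "0.035 0 -0.005 0 0 0;0.068 0 0 0 0 0;0.069 0 0.012 0 0 0;0.069 0 0.019 0 0 0;0.069 0 0.022 0 0 0;0.07 0 0.025 0 0 0;0.07 0 0.028 0 0 0;0.071 0 0.031 0 0 0;0.072 0 0.034 0 0 0;0.072 0 0.036 0 0 0;0.072 0 0.037 0 0 0;0.072 0 0.037 0 0 0;0.072 0 0.037 0 0 0"

```text
t: 10.67
eef_pos: [0.5712, 0.2818, 0.0268]
ee_rot: [0.707, 0.707, -0.001, -0.001]
ft_force: [0.7, 0.0, 1.2]
gripper_width: 0.0
grip_force: 0.0
```

servo_tool --rows "0 0 0.0005 0 0 0;0 0 0.001 0 0 0;0 0 0.0015 0 0 0;0 0 0.002 0 0 0;0 0 0.002 0 0 0;0 0 0.002 0 0 0"

```text
t: 11.17
eef_pos: [0.5713, 0.282, 0.0253]
ee_rot: [0.707, 0.707, -0.001, -0.001]
ft_force: [-2.4, -0.3, 8.2]
gripper_width: -0.0
grip_force: 4.0
```

servo_tool --rows "0 0 0.0005 0 0 0;0 0 0.001 0 0 0;0 0 0.001 0 0 0;0 0 0.001 0 0 0"

```text
t: 11.5
eef_pos: [0.5715, 0.282, 0.025]
ee_rot: [0.707, 0.707, -0.0, -0.001]
ft_force: [-4.8, -2.3, 18.4]
gripper_width: -0.0001
grip_force: 8.9
```

servo_tool --rows "0 0 -0.01 0 0 0;0 0 -0.04 0 0 0;0 0 -0.08 0 0 0;0 -0.03 -0.12 0 0 0;0 -0.07 -0.14 0 0 0;0 -0.1 -0.16 0 0 0;0 -0.13 -0.16 0 0 0;0 -0.13 -0.16 0 0 0;0 -0.13 -0.16 0 0 0"

```text
t: 12.25
eef_pos: [0.4407, 0.282, 0.1852]
ee_rot: [0.707, 0.707, -0.0, -0.001]
ft_force: [0.6, -0.3, -0.8]
gripper_width: 0.0002
grip_force: 0.0
```

```bash
python3 - <<'E'
from h import *
c=r.capture("wrist");d=r.capture("top")["pixels"][170:270,190:385]
cv2.imwrite("pics/end.png",np.vstack([c["pixels"],cv2.resize(d,(640,200*1))])[:600])
E
```

```text
(no output)
```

View pics/end.png

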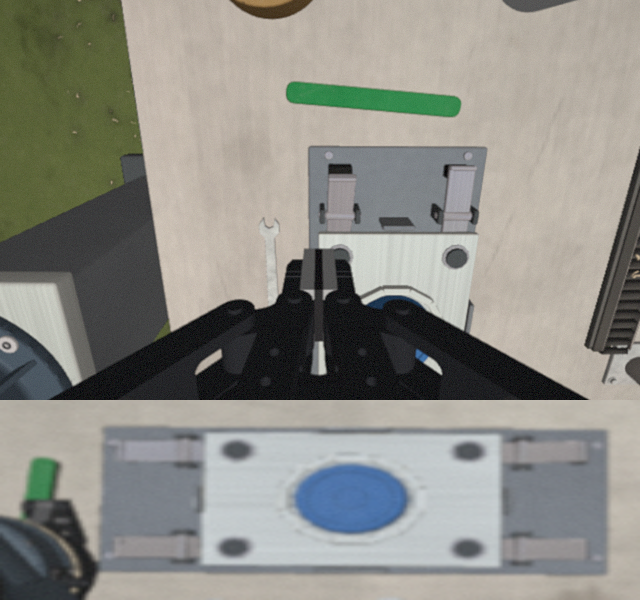

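The far-left shim (460,195) is flat and the near-left one (341,200) still stands with its shadow. Plate, cap and tools are undisturbed.

```bash
python3 -c "
from plant import r
print(r.close_job())"
```

```text
the job is handed in; nothing more can be done
None
```

The slack corner is corner 1 (far left): it gave 4 mm to its stop, and shim 1 is now pressed flat. Corners 2 and 3 tested firm and corner 4 was not pressed. The other three shims, the plate, cap and tools were left as they were, and the job was handed in at about 12 s (no verdict was returned).

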